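# Isolate the run-in stand and hold its guard gate ajar by the sagging bolt

## Robot

A 6-joint arm with a two-finger parallel gripper is mounted at the origin on the work surface. World frame = base frame: x ahead of the robot, y to its left, z up, the work surface at z = 0. Lengths are in m, angles in rad, forces in N, time in s.
With the tool pointing down it reaches from about 0.375 to 0.975 m from the base axis. Payload 3.8 kg.
Tool frame: the origin (TCP) lies midway between the tips of the shut fingers; the grasp point (between the pads) lies 19 mm behind it; z points along the fingers, y is the direction in which the jaws open and shut (so a half turn about z gives the same grasp; the last joint's range is limited). The gripper opens to 85 mm and grips with 20 to 120 N. Pads are 22 mm wide; open, the fingers measure 114 mm over their backs; the gripper's body (76 mm by 85 mm) begins 54 mm behind the grasp point. The pads swing forward as they close: fully open they stand 13 mm farther back than shut.
Start: joints at [1.284, 0.264, 1.604, -0, 1.274, -0.037], TCP at [0.167, 0.654, 0.231] pointing down, gripper open.
Joint ranges: [-2.63, 2.63], [-0.94, 2.18], [0.31, 2.57], [-1.31, 4.45], [0, 2.66], [-2.55, 2.55]. Speed limits (rad/s): [2.57, 2.57, 3.14, 3.14, 3.14, 3.14].

## Interface

Orientations are given as a unit quaternion [x, y, z, w].
In Python, from bench import env, eyes gives the robot as it stands.
- The arm moves only by the tool step_arm, never from a script. Its argument "increments" is one flat list of numbers, 5 for each row, row after row: the closure in counts, from 0 (fully open) to 255 (shut), then the shift along the tool's x, y, z in m, then the turn about the tool's z in rad. A call has 1 to 10 rows; each row is the pose to reach, as a shift and turn from the pose measured when the call began, along the tool's axes at that moment; what a row does not reach only later rows make up. A row lasts 1/10 s, in which the tool goes at most 50 mm and 8.59 degrees, less where a joint would pass 70% of its speed; a pose out of reach is approached as far as the arm can. A call with a gripper value outside its range is refused whole. The fingers move at their own pace and stop on an object; "force" is the grip in N (left out, the last holds). Time passes only in rows, so rows that repeat a pose let the fingers close. It gives the time, the measured TCP pose, the force and the opening at its end, in the units of the state.
- env.sense(): the state, without advancing time (a new reading comes with each control period).
- eyes.grab_frame(name): name is "scene" or "top"; returns a dict with "image" (420x560x3 uint8, blue, green, red), "depth" (420x560 float32, m along the optical axis (not along the pixel's ray), 0 where there is no reading), "K" (3x3 intrinsics, pixels), "dist" ([k1, k2, p1, p2, k3] as OpenCV has them; the pictures are not rectified), "pose" (4x4, takes a point from camera to world coordinates). Camera axes: x right, y down, z forward; pixel columns grow to the right and rows downward; lengths in m; the calibration is good to about 2 mm. A picture is of the moment at which its call begins.
- env.sign_off(): hands the job in, once; it reports no verdict.
The state is a dict: "time_s": time; "qpos": joint angles; "qd": joint speeds; "tau": joint torques, N m; "eef_pos": TCP position; "ee_rot": TCP orientation; "ft_force": force on the tool from outside, world axes, zero at the start; "ft_torque": the same for the moment, N m; "gripper_width": finger opening in m.
Only numpy, scipy, OpenCV 4.12 (cv2) and the standard library are available. Lean on these libraries where they do the work, as an engineer would, in place of code of your own. Each camera call takes 0.05 s, during which the arm holds its last target. There are 200 camera calls.

## Task

Before a fitter reaches into the motor run-in stand: throw the selector lever out of its middle notch squarely into the outer notch marked by the upright stud, and let go of it. Then take the guard gate's barrel bolt by its knob, lift the sagging bolt so that its turned-down foot clears the bent lip of the keeper while you pull it fully back, swing the gate towards the robot until it stands ajar at about 25 degrees, and finish there still gripping the bolt's knob, because the gate is sprung and would fall shut. Leave the lever in its notch and do not disturb the loose parts and tools lying about.

Things in the scene. Friction and masses are not known exactly. Their poses are not given: they have to be found in the camera images.
- guard: Fixed motor run-in stand, fenced, 148 mm high, base plate 290 x 310 mm, gate at the front facing the robot. Origin at table height midway between the gate posts in the plane of the closed gate (bolt rod above it, x = 0); x inwards, away from the robot; y along the closed gate from keeper post (y = -130 mm) to hinge post (y = +128 mm); z up.
- bolt: Steel barrel bolt on top of the gate. Origin on the rod's axis below the knob, axes those of the gate; withdrawn along +y, towards the hinge. Rod 12 mm thick, y = -77 (nose) to +70 mm; at the nose a 10 x 10 mm foot turned down to 17 mm below the axis. It runs in two guide eyes on the gate (tops at z = 194 mm), 33 mm to -y and 85 mm to +y of the shot knob. About 0.16 kg; sags by its weight.
- bolt_knob (a point): Middle of the bolt's upright round knob: 18 mm diameter, 42 mm tall (z about 196 to 238 mm while sagging, the highest thing on the stand, free all round): grip here from above. 52 mm above the rod's axis; at (0, -52, 217) mm in the guard's frame when fully shot; 160 mm from the hinge axis less the bolt's travel.
- bolt_slide (a joint): How far the bolt is withdrawn, in m: 0 fully shot (0 to 6 mm at the start), 0.050 the back stop. Sagging, its foot meets the lip after about 8 mm and it can go no farther; lifted, it slides with about 1 N. The nose is clear of the keeper, and the gate free, beyond 0.032.
- bolt_lift (a joint): How far the bolt is raised in its worn guides, in m: 0 sagging, 0.018 the top stop. The foot clears the lip from 0.010 up. It need not stay lifted once the foot is past the lip (bolt_slide over 0.030).
- keeper_lip (a point): Middle of the top edge of the keeper's bent lip (5 mm thick in y), at (0, -106, 157) mm in the guard's frame, 9 mm above the underside of the sagging foot. Beyond it (y = -109 to -164) the nose lies behind an upright cheek (inner face x = -10, top z = 192 mm) that stops the gate until the bolt is withdrawn; the far cheek is low (z = 156 mm).
- gate (a joint): Opening angle of the gate in rad: 0 shut, 1.1 the stop. It turns about the vertical through point gate_hinge, clockwise seen from above, so that its stile swings towards the robot (guard -x). A spring pulls it shut with 0.15 N m at 0 rising to 0.37 N m at 0.44 rad (25 degrees).
- gate_hinge (a point): Point on the gate's vertical hinge axis at (0, 108, 165) mm in the guard's frame.
- gate_stile (a point): Top of the gate's free stile, 200 mm from the hinge axis, 140 mm above the table. The gate's frame is 16 mm thick, its lower edge 26 mm above the table.
- selector: Fixed selector of the stand's drive: grey plate 190 x 170 mm, origin at the centre of its underside, x away from the robot, y to the left, z up; a steel sector plate with its top at z = 24 mm covers its robot side, and a 70 mm high box stands at its far side (x = 90 to 140 mm).
- lever: Steel selector lever, turning about the vertical through its origin, which lies at (55, 0, 0) mm in the selector's frame. It points along its own -x axis, towards the robot at 0; arm 16 mm wide, z = 41 to 51 mm; pointer tip at 129 mm.
- lever_turn (a joint): Lever angle in rad, counter-clockwise seen from above, stops at +-0.75. Notches, each between two ridges, at 0 (where it starts), at -0.5 (lever to the robot's left, +y of the selector) and at +0.5 (to -y). A sprung plunger holds the lever there; bring it within 0.03 rad: left 0.05 rad off it can hang on a ridge. Breaking out takes about 5 to 12 N at the knob.
- lever_knob (a point): Middle of the lever's upright round handle, 22 mm diameter, z = 66 to 102 mm, 100 mm from the pivot: point at z = 85 mm.
- lever_pointer (a point): Point on the lever's axis 124 mm from the pivot at z = 46 mm; it stands right above the stud when the lever is in the marked notch.
- lever_pivot (a point): Point on the lever's vertical pivot axis, z = 46 mm.
- mark_top (a point): Top of the marking stud, a plain steel pin 12 mm diameter standing 14 mm high on the sector plate, in line with one of the two outer notches, 124 mm from the pivot, top at z = 38 mm. The other outer notch has only a flat 2 mm plug of the same diameter.
- spanner: Bystander: loose steel spanner lying on the table. Origin at its underside or on its axis. Leave alone.
- driver: Bystander: loose screwdriver, black handle. Origin at its underside or on its axis. Leave alone.
- brake_ring: Bystander: loose steel ring 60 mm across, 14 mm high. Origin at its underside or on its axis. Leave alone.
- end_cap: Bystander: loose aluminium end cap 72 mm across, 30 mm high. Origin at its underside or on its axis. Leave alone.
- grease_tin: Bystander: loose tin 80 mm across, 100 mm high. Origin at its underside or on its axis. Leave alone.
- hammer: Bystander: loose hammer. Origin at its underside or on its axis. Leave alone.
- gear_blank: Bystander: loose dark steel ring 80 mm across, 22 mm high. Origin at its underside or on its axis. Leave alone.

How it is judged:
On the way, in this order (a step that is already met when the one before it is completed fails the run):
1. the lever stands in the marked notch and has been let go (horizontal distance between lever_pointer and mark_top below 0.007 m and contact force between the fingers and lever below 0.2 N and velocity of joint lever_turn between -0.1 and 0.1 rad/s), for 0.2 s.
2. the bolt, held by the fingers, is pulled back clear of the keeper (value of joint bolt_slide above 0.034 m and contact force between the fingers and bolt above 1 N), for 0.1 s.
At the end, for the whole second after the job is handed in: Lever pointer within 7 mm of the marking stud's axis; bolt withdrawn over 32 mm; gate still, at 15 to 35 degrees (0.26 to 0.61 rad); fingers gripping the bolt (over 12 N). The lever was let go in its notch before the bolt was pulled; no loose part moved over 30 mm (horizontal distance between lever_pointer and mark_top below 0.007 m and value of joint bolt_slide above 0.032 m and value of joint gate between 0.26 and 0.61 rad and velocity of joint gate between -0.1 and 0.1 rad/s and contact force between the fingers and bolt above 12 N); the arm keeps its last pose, push and grip.
It fails at once if a loose part or tool is disturbed (moved over 30 mm) (distance of any of spanner, driver, brake_ring, end_cap, grease_tin, hammer, gear_blank from where it was at the start of the episode above 0.03 m).
It also fails if it takes over 51 s, if anything falls off the work surface, if the arm or the gripper's body presses on something with over 40 N, if the wrist force passes 120 N, or if a joint passes its speed limit or range.

## Working session

There is one attempt and no reset: what is moved stays moved. The work goes in short steps, Python scripts to look and compute and a tool call to move; the robot and the scene stay as the last step left them, time stands still between calls to the robot, and variables do not carry over. Pictures are saved under pics/ and viewed, about 8 in all and at most 12, crops included, and the job is handed in when it is done.

Besides the shell and the picture viewer there is one more tool, called after ">>>" by a JSON object that holds its "fn" and its "kwargs". step_arm: Moves the arm, as the interface text tells. Its arguments: {"type":"object","properties":{"increments":{"type":"array","items":{"type":"number"}},"force":{"type":"number"}},"required":["increments"]}

```bash
mkdir -p pics; cat > h.py <<'E'
import numpy as np, cv2, pickle
def grab(n):
    from bench import eyes
    f=eyes.grab_frame(n); f={k:np.array(v) for k,v in f.items()}; pickle.dump(f,open(n+'.pkl','wb')); return f
def load(n): return pickle.load(open(n+'.pkl','rb'))
def pts(f,uv):
    "world points from pixel + depth"
    uv=np.atleast_2d(uv).astype(int); z=f['depth'][uv[:,1],uv[:,0]]
    n=cv2.undistortPoints(uv.astype(float)[:,None],f['K'],f['dist'])[:,0]
    p=np.c_[n*z[:,None],z]; T=f['pose']; return p@T[:3,:3].T+T[:3,3]
def ray(f,uv):
    n=cv2.undistortPoints(np.array(uv,float).reshape(-1,1,2),f['K'],f['dist'])[:,0]
    d=np.c_[n,np.ones(len(n))]@f['pose'][:3,:3].T; return f['pose'][:3,3],d
def plane(f,uv,z):
    c,d=ray(f,uv); return c+d*((z-c[2])/d[:,2])[:,None]
def cloud(f):
    h,w=f['depth'].shape; uu,vv=np.meshgrid(np.arange(w),np.arange(h))
    return pts(f,np.c_[uu.ravel(),vv.ravel()]).reshape(h,w,3)
E
python3 - <<'E'
from h import *
from bench import env
for n in('scene','top'):
    f=grab(n); cv2.imwrite(f'pics/{n}0.png',f['image']); print(n,f['pose'].round(3).tolist(),f['K'][0,0])
s=env.sense(); print(s)
E
```

```text
scene [[-0.482, 0.641, -0.597, 1.378], [0.876, 0.362, -0.318, 0.496], [0.013, -0.676, -0.737, 1.28], [0.0, 0.0, 0.0, 1.0]] 503.3040925274562
top [[-0.015, -0.99, 0.142, 0.284], [-1.0, 0.018, 0.021, -0.008], [-0.024, -0.142, -0.99, 1.29], [0.0, 0.0, 0.0, 1.0]] 412.03839225630986
{'time_s': 0.1, 'qpos': array([ 1.28405668e+00,  2.64693455e-01,  1.60525413e+00,  8.52287919e-06,
        1.27370168e+00, -3.68961801e-02]), 'qd': array([ 0.00056401, -0.0007992 , -0.00362215,  0.00012322, -0.0015071 ,
        0.00143697]), 'tau': array([ 9.34107775e-04, -5.16698885e+01, -3.68590879e+01,  1.19528912e-05,
        6.19058905e-03, -5.76009853e-06]), 'eef_pos': array([0.1667027 , 0.65340146, 0.23006697]), 'ee_rot': array([ 1.24598253e-01,  9.92206742e-01, -1.01421889e-03, -1.69693821e-04]), 'ft_force': array([-0.15337097,  1.02270739, -0.35459969]), 'ft_torque': array([ 0.03441543, -0.01567709, -0.03784173]), 'gripper_width': 0.08529821847269652}
```

View pics/scene0.png

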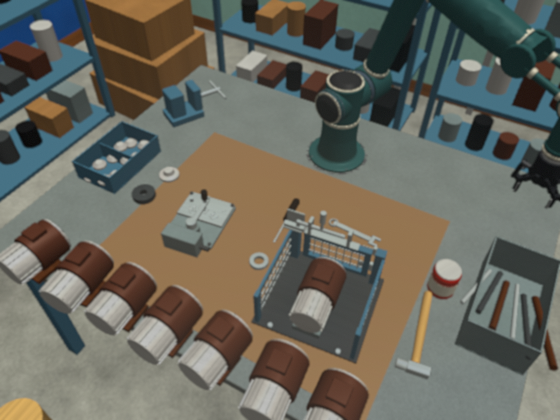

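View pics/top0.png

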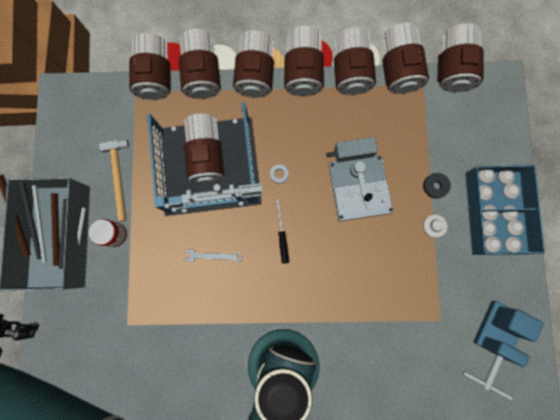

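The scene view has the stand near (320,270), with the bolt at about (320,225), and the selector near (200,220). In the top view the stand is near (205,160), its bolt along row 190, and the selector is near (360,185). The spanner and driver lie in front of the stand. Next I'll enlarge these areas.

```bash
python3 - <<'E'
from h import *
t=load('top')['image'];s=load('scene')['image']
c=lambda i,x,y,w,h:cv2.resize(i[y:y+h,x:x+w],(400,300),interpolation=cv2.INTER_CUBIC)
# scales: 400/w
a=np.vstack([np.hstack([c(t,320,135,100,75+15)if 0 else c(t,310,135,120,90),c(s,150,180,100,75)]),np.hstack([c(t,145,140,128,96),c(s,270,195,128,96)])])
cv2.imwrite('pics/z1.png',a)
E
```

```text
(no output)
```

View pics/z1.png

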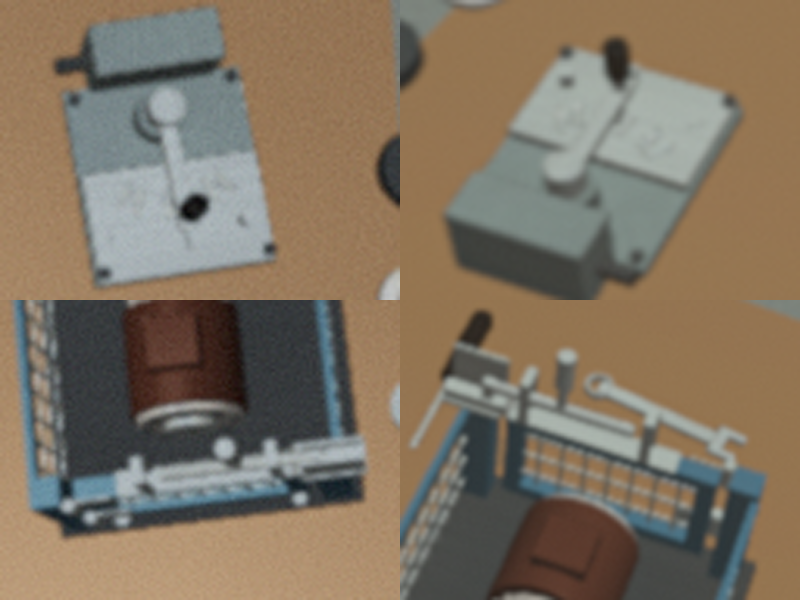

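The crops show the lever's black knob at top px (368,197) and its pivot cap at (360,167). There is one dark mark at top px (383,201) and one at scene px (191.5,200), both on the robot's right. The bolt knob is at top px (217,187) and scene px (323,213). Next I'll measure and find out which mark is the stud.

```bash
python3 - <<'E'
from h import *
t=load('top');s=load('scene')
T=lambda x,y:(310+x*.3,135+y*.3)
corn=[T(75,98),T(231,75),T(270,249),T(103,273)]
print('corner depth z',pts(t,np.round(corn)).round(4).tolist())
def tri(a,b):
    c1,d1=ray(t,[a]);c2,d2=ray(s,[b]);d1=d1[0];d2=d2[0]
    k=np.linalg.lstsq(np.c_[d1,-d2],c2-c1,rcond=None)[0]
    p,q=c1+k[0]*d1,c2+k[1]*d2; return ((p+q)/2).round(4),np.linalg.norm(p-q).round(4)
# lever knob top: darkest blobs
S=lambda x,y:(150+(x-400)/4,180+y/4)
print('lever knob top',tri(T(194,207),S(616,46)))
print('pivot cap',tri(T(168,104),S(565,165)), pts(t,np.round([T(168,104)])).round(4))
print('mark',tri(T(243,220),S(566,82)))
B=lambda x,y:(145+x*.32,140+(y-300)*.32); C=lambda x,y:(270+(x-400)*.32,195+(y-300)*.32)
print('bolt knob top',tri(B(225,448),C(567,356)),pts(t,np.round([B(225,448)])),pts(s,np.round([C(567,356)])))
# candidate marks from plate frame
P=plane(t,corn,.0155)[:,:2];print('plate pts',P.round(4).tolist())
ctr=P.mean(0); ex=(P[0]+P[1]-P[2]-P[3]);ex/=np.linalg.norm(ex);ey=np.array([-ex[1],ex[0]])
print('ctr',ctr,'yaw',np.arctan2(ex[1],ex[0]))
piv=plane(t,[T(168,104)],pts(t,np.round([T(168,104)]))[0,2])[0,:2];print('piv',piv, 'in plate',(piv-ctr)@ex,(piv-ctr)@ey)
for a in(-.5,.5):
    m=piv+.124*(-ex*np.cos(a)-ey*np.sin(a))
    for f,n in((t,'top'),(s,'scene')):
        Ti=np.linalg.inv(f['pose'])
        for z in(.024,.038):
            uv=cv2.projectPoints(np.r_[m,z][None],cv2.Rodrigues(Ti[:3,:3])[0],Ti[:3,3],f['K'],f['dist'])[0].ravel()
            u=uv.round().astype(int);print(a,n,z,uv.round(1),f['image'][u[1],u[0]], m.round(4))
a=np.hstack([cv2.resize(i[y:y+35,x:x+50],(400,280),interpolation=cv2.INTER_CUBIC) for i,x,y in((t['image'],342,180),(s['image'],175,185))])
b=np.hstack([cv2.resize(np.uint8(np.clip((cloud(f)[y:y+35,x:x+50,2]-.0)/.06*255,0,255)),(400,280),interpolation=0) for f,x,y in((t,342,180),(s,175,185))])
cv2.imwrite('pics/z2.png',np.vstack([a,cv2.cvtColor(b,cv2.COLOR_GRAY2BGR)]))
E
```

```text
corner depth z [[0.6114, -0.1654, 0.0169], [0.629, -0.3149, 0.0118], [0.4604, -0.3406, 0.0234], [0.4407, -0.1857, 0.0287]]
lever knob top (array([ 0.49  , -0.2585,  0.0957]), np.float64(0.0019))
pivot cap (array([ 0.5913, -0.2449,  0.0584]), np.float64(0.003)) [[ 0.5914 -0.2441  0.0633]]
mark (array([ 0.4898, -0.3189,  0.0207]), np.float64(0.002))
bolt knob top (array([0.4991, 0.1639, 0.2337]), np.float64(0.0005)) [[0.49966347 0.16332741 0.23610532]] [[0.5016461  0.1639095  0.23590049]]
plate pts [[0.6105, -0.1671], [0.6296, -0.315], [0.4624, -0.3427], [0.4427, -0.1873]]
ctr [ 0.53628849 -0.25301956] yaw 0.14180860584629912
piv [ 0.59078276 -0.2452945 ] in plate 0.055039065676773094 -5.436038032823141e-05
-0.5 top 0.024 [345.6 206.2] [186 183 174] [ 0.4747 -0.2018]
-0.5 top 0.038 [346.3 205.5] [186 183 174] [ 0.4747 -0.2018]
-0.5 scene 0.024 [223.1 209.6] [169 176 167] [ 0.4747 -0.2018]
-0.5 scene 0.038 [222.8 206.8] [171 178 169] [ 0.4747 -0.2018]
0.5 top 0.024 [383.6 200.2] [181 174 169] [ 0.4915 -0.3195]
0.5 top 0.038 [384.7 199.4] [183 182 173] [ 0.4915 -0.3195]
0.5 scene 0.024 [191.2 200.1] [ 98 102  99] [ 0.4915 -0.3195]
0.5 scene 0.038 [190.8 197.3] [170 176 167] [ 0.4915 -0.3195]
```

View pics/z2.png

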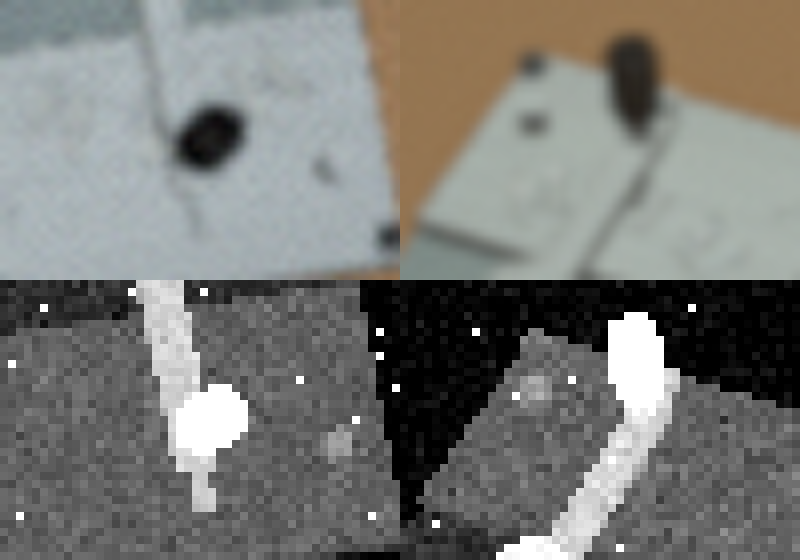

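The depth shows a raised stud on the robot's right only, at top zoom (340,442) and scene zoom (530,390). The target is therefore +0.5. Next: the stand's yaw and finer positions for the knob tops.

```bash
python3 - <<'E'
from h import *
t=load('top');s=load('scene')
for n,f in(('top',t),('scene',s)):
    c=cloud(f).reshape(-1,3); c=c[np.isfinite(c).all(1)&(f['depth'].ravel()>0)]
    def near(x,y,r,z0,z1): return c[(np.hypot(c[:,0]-x,c[:,1]-y)<r)&(c[:,2]>z0)&(c[:,2]<z1)]
    a=near(.4996,.1637,.03,.205,.26); print(n,'bolt knob',len(a),a.mean(0).round(4),'top z',np.percentile(a[:,2],80).round(4), 'top face',a[a[:,2]>.230].mean(0).round(4))
    a=near(.49,-.2585,.03,.075,.13); print(' lever knob',len(a),a.mean(0).round(4),np.percentile(a[:,2],80).round(4),'top face',a[a[:,2]>.095].mean(0).round(4))
    a=near(.4905,-.319,.012,.030,.05); print(' stud',len(a),a.mean(0).round(4))
    a=near(.49,.15,.16,.160,.182); a=a[(abs(a[:,0]-.5)<.06)]
    l=cv2.fitLine(a[:,:2].astype(np.float32),cv2.DIST_HUBER,0,.01,.01).ravel(); 
    print(' rod line',len(a),l.round(4),'yaw',np.arctan2(l[1],l[0])-np.pi/2)
    u=np.array([l[0],l[1]])*np.sign(l[1]); q=(a[:,:2]-[.4996,.1637])@u; print('  extent along',np.percentile(q,[1,99]).round(3))
    a=near(.49,.15,.17,.130,.16); a=a[abs((a[:,:2]-l[2:])@[u[1],-u[0]])<.02]
    l2=cv2.fitLine(a[:,:2].astype(np.float32),cv2.DIST_HUBER,0,.01,.01).ravel(); print(' gate',len(a),l2.round(4),np.arctan2(l2[1],l2[0])-np.pi/2,np.percentile((a[:,:2]-[.4996,.1637])@u,[1,99]).round(3))
E
```

```text
top bolt knob 53 [0.4967 0.1624 0.2314] top z 0.2378 top face [0.4979 0.1635 0.2365]
 lever knob 58 [ 0.4899 -0.2573  0.097 ] 0.1025 top face [ 0.4911 -0.2585  0.1008]
 stud 13 [ 0.4898 -0.3178  0.0356]
 rod line 244 [ 0.0868 -0.9962  0.4983  0.1421] yaw -3.0546765
  extent along [-0.107  0.084]
 gate 542 [ 0.1065 -0.9943  0.4937  0.1747] -3.034926 [-0.112  0.154]
scene bolt knob 68 [0.5048 0.1656 0.2269] top z 0.2364 top face [0.503  0.1655 0.2358]
 lever knob 61 [ 0.4957 -0.2563  0.092 ] 0.1006 top face [ 0.4943 -0.2584  0.1007]
 stud 12 [ 0.4918 -0.3172  0.0357]
 rod line 329 [ 0.0059 -1.      0.5008  0.1266] yaw -3.1357114
  extent along [-0.11   0.089]
 gate 670 [ 0.0752 -0.9972  0.5031  0.1676] -3.066361 [-0.11   0.152]
```

>>> {"fn": "step_arm", "kwargs": {"increments": [0,0,0,-0.04,0,0,0,0,-0.08,0,0,-0.01,-0.05,-0.09,0,0,-0.03,-0.1,-0.09,0.1,0,-0.07,-0.13,-0.09,0.2,0,-0.11,-0.16,-0.09,0.3,0,-0.15,-0.19,-0.09,0.4,0,-0.19,-0.21,-0.09,0.5,0,-0.23,-0.23,-0.09,0.6,0,-0.26,-0.24,-0.09,0.7]}}

```text
time_s: 1.1
eef_pos: [0.3606, 0.3543, 0.3203]
ee_rot: [0.46, 0.888, -0.001, 0.0]
ft_force: [0.4, 0.6, 0.4]
gripper_width: 0.0852
```

The knob tops are bolt (0.500,0.164,0.237) and lever (0.492,-0.2585,0.101). The stud is at (0.4905,-0.3185), with its top at about 0.037. Moving to the lever.

>>> {"fn": "step_arm", "kwargs": {"increments": [0,-0.041,-0.0175,0,0.1,0,-0.082,-0.035,0,0.2,0,-0.123,-0.0525,0,0.3,0,-0.164,-0.07,0,0.4,0,-0.205,-0.0875,0,0.5,0,-0.247,-0.105,0,0.6,0,-0.288,-0.123,0,0.7,0,-0.329,-0.14,0,0.8,0,-0.37,-0.158,0,0.9,0,-0.412,-0.176,0,1.0]}}

```text
time_s: 2.1
eef_pos: [0.4543, -0.0855, 0.3212]
ee_rot: [0.83, 0.557, -0.001, 0.001]
ft_force: [1.0, 0.6, 0.7]
gripper_width: 0.0854
```

```bash
cat > go.py <<'E'
import sys,numpy as np
from bench import env
from scipy.spatial.transform import Rotation as R
# args: x y z yaw_of_tool_y (mod pi) -> tool shift and turn
s=env.sense(); Q=R.from_quat(s['ee_rot']); M=Q.as_matrix(); a=[float(v) for v in sys.argv[1:]]
yaw=np.arctan2(M[1,1],M[0,1]); d=M.T@(np.array(a[:3])-s['eef_pos'])
print('t',s['time_s'],'pos',s['eef_pos'].round(4),'yawy',round(yaw,3),'q',s['qpos'].round(2),'F',s['ft_force'].round(1),'w',round(s['gripper_width'],4))
print('shift',d.round(4),'turn',round(-((a[3]-yaw+np.pi/2)%np.pi-np.pi/2),3) if len(a)>3 else '', 'toolx',M[:,0].round(3),'tooly',M[:,1].round(3))
E
python3 go.py .492 -.2585 .32 -1.186
```

```text
t 2.1 pos [ 0.4543 -0.0855  0.3212] yawy -0.389 q [-0.24 -0.19  1.91 -0.    1.42  0.15] F [1.  0.6 0.7] w 0.0854
shift [-0.1457  0.1005  0.0016] turn 0.797 toolx [ 0.379  0.925 -0.002] tooly [ 0.925 -0.379  0.   ]
```

>>> {"fn": "step_arm", "kwargs": {"increments": [0,-0.037,0.025,0,0.13,0,-0.073,0.05,0,0.26,0,-0.11,0.075,0.02,0.39,0,-0.146,0.1,0.05,0.52,0,-0.146,0.1,0.09,0.66,0,-0.146,0.1,0.13,0.8,0,-0.146,0.1,0.16,0.8,0,-0.146,0.1,0.175,0.8,0,-0.146,0.1,0.175,0.8]}}

```text
time_s: 3.0
eef_pos: [0.4894, -0.2578, 0.1437]
ee_rot: [0.982, 0.19, -0.003, -0.001]
ft_force: [0.8, 0.1, -0.0]
gripper_width: 0.0857
```

```bash
python3 go.py .492 -.2585 .068 -1.186; python3 - <<'E'
from h import *
a=[]
for n,x,y,w in(('top',310,135,120),('scene',140,150,120)):
    f=grab(n); a.append(cv2.resize(f['image'][y:y+w,x:x+w],(400,400),interpolation=cv2.INTER_CUBIC))
cv2.imwrite('pics/l1.png',np.hstack(a))
E
```

```text
t 3.0 pos [ 0.4894 -0.2578  0.1437] yawy -1.189 q [-0.53  0.11  1.95 -0.    1.08  0.66] F [ 0.8  0.1 -0. ] w 0.0857
shift [0.0025 0.0018 0.0757] turn -0.003 toolx [ 0.928  0.373 -0.005] tooly [ 0.373 -0.928 -0.003]
```

View pics/l1.png

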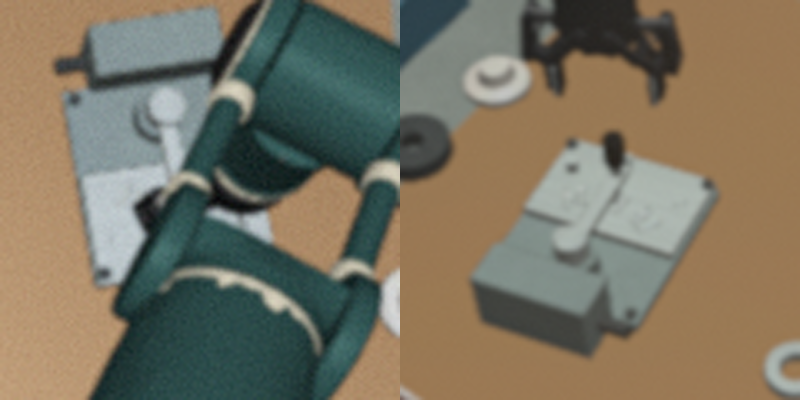

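The gripper (scene zoom about (600,60)) stands open above the knob (613,150). The top view is blocked by the arm. I'll descend and close.

>>> {"fn": "step_arm", "kwargs": {"increments": [0,0.0025,0.002,0.03,0,0,0.0025,0.002,0.06,0,0,0.0025,0.002,0.076,0,0,0.0025,0.002,0.076,0,255,0.0025,0.002,0.076,0,255,0.0025,0.002,0.076,0,255,0.0025,0.002,0.076,0,255,0.0025,0.002,0.076,0,255,0.0025,0.002,0.076,0,255,0.0025,0.002,0.076,0], "force": 50}}

```text
time_s: 4.1
eef_pos: [0.4953, -0.2597, 0.0729]
ee_rot: [0.982, 0.19, 0.0, 0.001]
ft_force: [-2.3, 3.2, 7.3]
gripper_width: 0.0207
```

```bash
python3 go.py .51 -.3042 .068
```

```text
t 4.1 pos [ 0.4953 -0.2597  0.0729] yawy -1.189 q [-0.53  0.2   2.   -0.    0.94  0.66] F [-2.3  3.2  7.3] w 0.0207
shift [-0.0029  0.0468  0.005 ] turn  toolx [0.928 0.372 0.   ] tooly [ 0.372 -0.928  0.002]
```

>>> {"fn": "step_arm", "kwargs": {"increments": [255,-0.002,0.008,0,0,255,-0.003,0.016,0,0,255,-0.003,0.024,0,0,255,-0.003,0.032,0,0,255,-0.002,0.04,0,0,255,0,0.047,0,0,255,0,0.047,0,0,255,0,0.047,0,0]}}

```text
time_s: 4.9
eef_pos: [0.5106, -0.3042, 0.0728]
ee_rot: [0.982, 0.19, -0.002, 0.001]
ft_force: [-6.4, -3.6, 1.3]
gripper_width: 0.0205
```

```bash
python3 go.py .51 -.3042 .073;python3 - <<'E'
from h import *
f=grab('scene'); cv2.imwrite('pics/l2.png',cv2.resize(f['image'][150:240,140:260],(640,480),interpolation=cv2.INTER_CUBIC))
E
```

```text
t 4.9 pos [ 0.5106 -0.3042  0.0728] yawy -1.188 q [-0.58  0.26  1.92 -0.    0.96  0.61] F [-6.4 -3.6  1.3] w 0.0205
shift [-0.0006 -0.0002 -0.0002] turn  toolx [ 0.928  0.373 -0.004] tooly [ 0.373 -0.928  0.001]
```

View pics/l2.png

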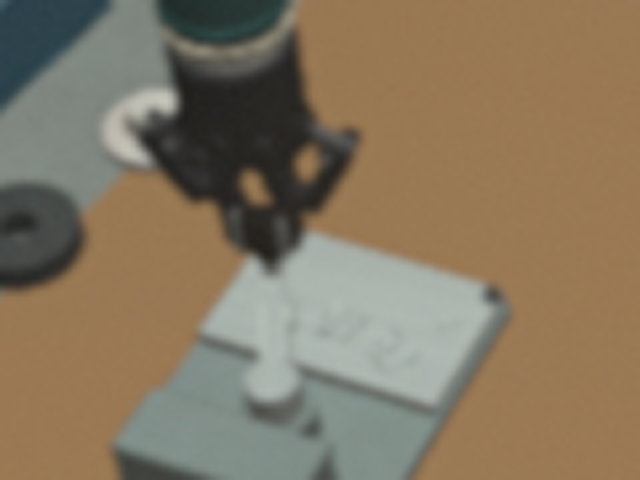

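The lever (zoom (270,320)) now points along the stud's direction, and the force across the jaws is about 1 N. Releasing and rising, then moving aside towards the bolt.

>>> {"fn": "step_arm", "kwargs": {"increments": [120,0,0,0,0,0,0,0,0,0,0,0,0,0,0,0,0,0,0,0,0,0,0,-0.04,0,0,0,0,-0.08,0,0,0,0,-0.13,0,0,0,0,-0.18,0,0,0,0,-0.22,0,0,0,0,-0.25,0]}}

```text
time_s: 5.95
eef_pos: [0.5124, -0.3038, 0.327]
ee_rot: [0.982, 0.19, -0.0, 0.003]
ft_force: [0.5, -0.7, 0.3]
gripper_width: 0.0849
```

```bash
python3 go.py .44 -.05 .32 .09; python3 - <<'E'
from h import *
f=grab('scene'); cv2.imwrite('pics/l3.png',cv2.resize(f['image'][150:240,140:260],(640,480),interpolation=cv2.INTER_CUBIC))
c=cloud(f).reshape(-1,3)
a=c[(np.hypot(c[:,0]-.5908,c[:,1]+.2453)<.115)&(np.hypot(c[:,0]-.5908,c[:,1]+.2453)>.085)&(c[:,2]>.092)&(c[:,2]<.115)]
m=a.mean(0); print(len(a),m, 'angle',np.arctan2(-.2453-m[1],.5908-m[0]),'stud',np.arctan2(-.2453+.3185,.5908-.4905))
E
```

```text
t 5.95 pos [ 0.5124 -0.3038  0.327 ] yawy -1.188 q [-0.57  0.07  1.66 -0.    1.41  0.61] F [ 0.5 -0.7  0.3] w 0.0849
shift [ 0.0276 -0.2625  0.0057] turn -1.278 toolx [ 0.928  0.373 -0.001] tooly [ 0.373 -0.928  0.005]
33 [ 0.51258059 -0.30140435  0.09940579] angle 0.6222220384070868 stud 0.6304541687262057
```

The lever measures 0.622 against the stud's 0.630, so it is in. Moving towards the stand, then I'll re-look from above.

>>> {"fn": "step_arm", "kwargs": {"increments": [0,0.005,-0.04,0,-0.13,0,0.009,-0.08,0,-0.26,0,0.014,-0.12,0,-0.39,0,0.018,-0.16,0,-0.52,0,0.022,-0.2,0,-0.65,0,0.026,-0.24,0,-0.78,0,0.028,-0.2625,0,-0.91,0,0.028,-0.2625,0,-1.04,0,0.028,-0.2625,0,-1.17,0,0.028,-0.2625,0,-1.28]}}

```text
time_s: 7.0
eef_pos: [0.442, -0.0503, 0.3295]
ee_rot: [0.672, 0.741, -0.001, 0.006]
ft_force: [0.1, -0.2, 0.9]
gripper_width: 0.0853
```

```bash
python3 - <<'E'
from h import *
t=grab('top');s=grab('scene')
c=cloud(t).reshape(-1,3)
r=np.hypot(c[:,0]-.5908,c[:,1]+.2453)
a=c[(r<.115)&(r>.085)&(c[:,2]>.092)&(c[:,2]<.115)]; m=a.mean(0) if len(a) else np.zeros(3)
print('lever',len(a),m,np.arctan2(-.2453-m[1],.5908-m[0]))
cv2.imwrite('pics/b1.png',np.hstack([cv2.resize(t['image'][150:240,140:260],(400,300),interpolation=cv2.INTER_CUBIC),cv2.resize(t['image'][135:225,310:430],(400,300),interpolation=cv2.INTER_CUBIC)]))
for n,f in(('top',t),('scene',s)):
  c=cloud(f).reshape(-1,3); a=c[(np.hypot(c[:,0]-.5,c[:,1]-.164)<.03)&(c[:,2]>.2)&(c[:,2]<.26)]; print(n,len(a),a.mean(0),a[a[:,2]>.231].mean(0))
E
python3 go.py .5 .164 .30 .09
```

```text
lever 44 [ 0.50926078 -0.30232336  0.10001173] 0.6102805741645227
top 57 [0.49645271 0.16211738 0.22983699] [0.49758619 0.16331496 0.23694382]
scene 76 [0.50473594 0.16560345 0.22387969] [0.50229987 0.16471201 0.23591871]
t 7.1 pos [ 0.442  -0.0506  0.3295] yawy 0.093 q [-0.16 -0.24  1.93 -0.01  1.44 -0.26] F [ 0.2 -0.2  0.2] w 0.0856
shift [0.2086 0.0774 0.0279] turn 0.003 toolx [-0.093  0.996 -0.01 ] tooly [0.996 0.093 0.006]
```

View pics/b1.png

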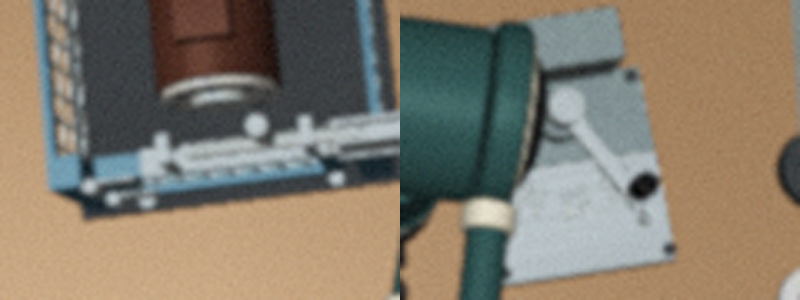

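The lever lies in line with the stud (right zoom: knob (643,185), stud (645,215)). The bolt's knob is at left zoom (257,125), unobstructed. Approaching it from above.

>>> {"fn": "step_arm", "kwargs": {"increments": [0,0.04,0.015,0,0,0,0.08,0.03,0,0,0,0.12,0.045,0,0,0,0.16,0.06,0,0,0,0.2,0.0745,0,0,0,0.2086,0.0775,0.03,0,0,0.2086,0.0775,0.06,0,0,0.2086,0.0775,0.07,0,0,0.2086,0.0775,0.07,0]}}

```text
time_s: 8.0
eef_pos: [0.499, 0.1632, 0.2557]
ee_rot: [0.674, 0.739, -0.003, 0.005]
ft_force: [-0.7, -1.0, -0.2]
gripper_width: 0.0856
```

```bash
python3 go.py .5 .164 .202 .09
```

```text
t 8.0 pos [0.499  0.1632 0.2557] yawy 0.091 q [ 0.28 -0.04  1.89 -0.01  1.29  0.19] F [-0.7 -1.  -0.2] w 0.0856
shift [0.0013 0.001  0.0537] turn 0.001 toolx [-0.091  0.996 -0.011] tooly [0.996 0.091 0.002]
```

>>> {"fn": "step_arm", "kwargs": {"increments": [0,0.001,0.001,0.025,0,0,0.001,0.001,0.045,0,0,0.001,0.001,0.053,0,0,0.001,0.001,0.053,0,255,0.001,0.001,0.053,0,255,0.001,0.001,0.053,0,255,0.001,0.001,0.053,0,255,0.001,0.001,0.053,0,255,0.001,0.001,0.053,0,255,0.001,0.001,0.053,0], "force": 70}}

```text
time_s: 9.0
eef_pos: [0.5, 0.1637, 0.2035]
ee_rot: [0.674, 0.739, -0.003, 0.005]
ft_force: [-2.1, -0.2, 4.5]
gripper_width: 0.0163
```

```bash
python3 go.py .5 .164 .217 .09
```

```text
t 9.0 pos [0.5    0.1637 0.2035] yawy 0.091 q [ 0.28  0.    1.95 -0.01  1.19  0.19] F [-2.1 -0.2  4.5] w 0.0163
shift [ 0.0001  0.0001 -0.0135] turn 0.001 toolx [-0.091  0.996 -0.011] tooly [0.996 0.091 0.002]
```

Gripped. Lifting 14 mm.

>>> {"fn": "step_arm", "kwargs": {"increments": [255,0,0,-0.005,0,255,0,0,-0.01,0,255,0,0,-0.014,0,255,0,0,-0.014,0,255,0,0,-0.014,0]}}

```text
time_s: 9.5
eef_pos: [0.4998, 0.1638, 0.2173]
ee_rot: [0.674, 0.739, -0.003, 0.005]
ft_force: [-1.7, 0.0, -2.2]
gripper_width: 0.0163
```

```bash
python3 go.py .4955 .211 .217; python3 - <<'E'
from h import *
for n in('top','scene'):
  c=cloud(grab(n)).reshape(-1,3); 
  u=np.array([-.09,.996]); q=(c[:,:2]-[.5,.164])@u; w=(c[:,:2]-[.5,.164])@[u[1],-u[0]]
  for lo,hi in((-.06,-.045),(.02,.05),(.05,.065)):
    a=c[(q>lo)&(q<hi)&(abs(w)<.006)&(c[:,2]>.15)&(c[:,2]<.195)]; print(n,lo,len(a),np.percentile(a[:,2],[50,90]).round(4) if len(a) else '')
E
```

```text
t 9.5 pos [0.4998 0.1638 0.2173] yawy 0.091 q [ 0.28 -0.01  1.94 -0.01  1.21  0.19] F [-1.7  0.  -2.2] w 0.0163
shift [ 0.0474  0.0001 -0.0002] turn  toolx [-0.091  0.996 -0.011] tooly [0.996 0.091 0.002]
top -0.06 24 [0.1826 0.187 ]
top 0.02 7 [0.1844 0.1861]
top 0.05 16 [0.1828 0.1853]
scene -0.06 27 [0.1787 0.1852]
scene 0.02 37 [0.1827 0.1853]
scene 0.05 17 [0.1836 0.1872]
```

The rod top is at 0.185 at both ends, so it is lifted 14 mm and level. Pulling back.

>>> {"fn": "step_arm", "kwargs": {"increments": [255,0.006,0,-0.0005,0,255,0.012,0,-0.0005,0,255,0.018,0,-0.0005,0,255,0.024,0,-0.0005,0,255,0.03,0,-0.0005,0,255,0.036,0,-0.0005,0,255,0.041,0,-0.0005,0,255,0.044,0,-0.0005,0,255,0.044,0,-0.0005,0,255,0.044,0,-0.0005,0]}}

```text
time_s: 10.6
eef_pos: [0.4953, 0.2078, 0.217]
ee_rot: [0.674, 0.739, -0.003, 0.004]
ft_force: [-3.9, 0.4, -1.3]
gripper_width: 0.0162
```

```bash
python3 go.py .4955 .211 .217; python3 - <<'E'
from h import *
t=grab('top');s=grab('scene')
cv2.imwrite('pics/b2.png',np.hstack([cv2.resize(t['image'][150:240,140:260],(400,300),interpolation=cv2.INTER_CUBIC),cv2.resize(s['image'][180:270,270:390],(400,300),interpolation=cv2.INTER_CUBIC)]))
E
```

```text
t 10.6 pos [0.4953 0.2078 0.217 ] yawy 0.091 q [ 0.36  0.01  1.91 -0.01  1.22  0.27] F [-3.9  0.4 -1.3] w 0.0162
shift [ 0.0031  0.0005 -0.    ] turn  toolx [-0.091  0.996 -0.01 ] tooly [0.996 0.091 0.001]
```

View pics/b2.png

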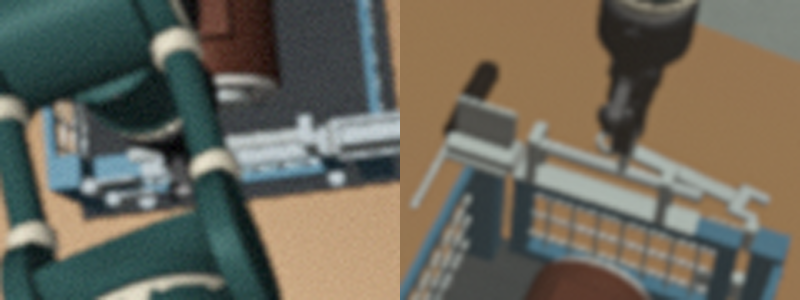

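The bolt slid 44 mm freely. In the scene zoom the nose (535,135) sits by its eye, well clear of the keeper (480,150). Swinging the gate on an arc of about 113 mm.

>>> {"fn": "step_arm", "kwargs": {"increments": [255,0.0002,-0.0062,0,0.055,255,0.0007,-0.0124,0,0.11,255,0.0015,-0.0186,0,0.165,255,0.0027,-0.0247,0,0.22,255,0.0042,-0.0307,0,0.275,255,0.0061,-0.0366,0,0.33,255,0.0083,-0.0424,0,0.385,255,0.0108,-0.0481,0,0.44,255,0.0108,-0.0481,0,0.44,255,0.0108,-0.0481,0,0.44]}}

```text
time_s: 11.7
eef_pos: [0.4474, 0.2139, 0.2174]
ee_rot: [0.819, 0.574, -0.001, 0.005]
ft_force: [-0.2, -1.3, -0.7]
gripper_width: 0.0163
```

```bash
python3 go.py .4955 .211 .217; python3 - <<'E'
from h import *
t=grab('top');s=grab('scene')
cv2.imwrite('pics/b3.png',np.hstack([cv2.resize(t['image'][150:240,140:260],(400,300),interpolation=cv2.INTER_CUBIC),cv2.resize(s['image'][180:270,270:390],(400,300),interpolation=cv2.INTER_CUBIC)]))
E
```

```text
t 11.7 pos [0.4474 0.2139 0.2174] yawy -0.347 q [ 0.4  -0.07  1.99 -0.01  1.22  0.75] F [-0.2 -1.3 -0.7] w 0.0163
shift [0.0137 0.0462 0.0006] turn  toolx [ 0.34   0.94  -0.008] tooly [ 0.94  -0.34   0.007]
```

View pics/b3.png

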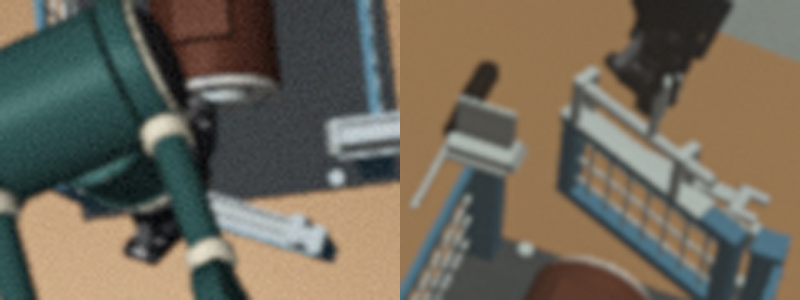

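The gate stands open in both views (top zoom (275,225), scene zoom (640,160)), with the knob still gripped. Next I'll measure its angle, the lever and the loose parts.

```bash
python3 - <<'E'
from h import *
from bench import env
h=np.array([.485,.320])
for n in('top','scene'):
    f=grab(n);c=cloud(f).reshape(-1,3); r=np.hypot(*(c[:,:2]-h).T)
    a=c[(r<.215)&(c[:,2]>.145)&(c[:,2]<.20)&(c[:,1]<.31)&(c[:,0]>.33)]
    d=a[:,:2]-h; ang=np.arctan2(-d[:,0],-d[:,1])+.091; a=a[(ang>.2)&(ang<.7)]
    l=cv2.fitLine(a[:,:2].astype(np.float32),cv2.DIST_HUBER,0,.005,.01).ravel(); u=l[:2]*np.sign(l[1])
    print(n,len(a),'gate angle',np.arctan2(u[0],u[1])+.091,'rod z90',np.percentile(a[:,2],90))
    r=np.hypot(c[:,0]-.5908,c[:,1]+.2453); a=c[(r<.115)&(r>.085)&(c[:,2]>.092)&(c[:,2]<.115)]; m=a.mean(0); print(' lever',len(a),m.round(4),np.arctan2(-.2453-m[1],.5908-m[0]))
s=env.sense();print(s['time_s'],s['eef_pos'],s['qd'].round(4),s['ft_force'],s['gripper_width'])
E
```

```text
top 159 gate angle 0.41770053 rod z90 0.1940377980347081
 lever 43 [ 0.5092 -0.3026  0.0999] 0.6126242705708775
scene 363 gate angle 0.39191493 rod z90 0.19299385907618008
 lever 35 [ 0.5136 -0.3011  0.0993] 0.6258184333281154
11.9 [0.44726723 0.21394156 0.21715183] [ 0.0016  0.0021  0.0013 -0.0005  0.0013  0.0041] [ 0.78502068 -1.50007727 -1.84266086] 0.015876464851557977
```

>>> {"fn": "step_arm", "kwargs": {"increments": [255,0,0,0,0,255,0,0,0,0,255,0,0,0,0,255,0,0,0,0,255,0,0,0,0]}}

```text
time_s: 12.4
eef_pos: [0.4474, 0.2139, 0.2172]
ee_rot: [0.819, 0.574, -0.002, 0.005]
ft_force: [-0.0, -0.9, -2.0]
gripper_width: 0.0161
```

```bash
python3 -c "
from bench import env
print(env.sign_off())"
```

```text
the job is handed in; nothing more can be done
None
```

The job is done and handed in at about 12.4 s of the 51 s allowed; sign-off gave no verdict.

- **Lever:** I threw it to the robot's right, into the notch with the raised stud, and let go. It measured 0.61 to 0.63 rad from two views, against about 0.63 for the stud. That puts the pointer about 2 mm from the stud's axis, within the 7 mm allowed.
- **Bolt:** I gripped the knob at 70 N, lifted it 14 mm and checked the lift at both ends of the rod. It then slid back 44 mm without resistance. Its exact travel was not measured separately, because the starting slide of 0 to 6 mm is unknown.
- **Gate:** I swung it on an arc to 0.44 rad. The two cameras read 0.42 (top) and 0.39 (scene), so they differ slightly, but both are well inside 0.26 to 0.61. The tool stood still over the last 0.5 s, with the knob still gripped at an opening of about 16 mm.
- **Loose parts:** I did not re-measure their positions. The gripper stayed well above them and none looked moved in the pictures.

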